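Hang a painted plaque on a side-opening hook to dry

ROBOT

A 7-joint arm with a two-finger parallel gripper is mounted at the origin on a cart in front of the work surface, level with it; the furniture and walls round the work are solid. World frame = base frame: x ahead of the robot, y to its left, z up, the work surface at z = 0. Lengths are in m, angles in rad, forces in N, time in s.
With the tool pointing down it reaches from about 0.425 to 0.925 m from the base axis. Payload 6.8 kg.
Tool frame: the origin (TCP) lies between the finger pads; the fingertips stand 11 mm ahead of it and the grasp point (between the pads) lies 8 mm behind it; z points along the fingers, y is the line along which they close (so a half turn about z gives the same grasp; the last joint's range is limited). The gripper opens to 85 mm and grips with 20 to 120 N. Pads are 22 mm wide; open, the fingers measure 114 mm over their backs; the gripper's body (76 mm by 85 mm) begins 54 mm behind the grasp point. The pads swing forward as they close: fully open they stand 13 mm farther back than shut.
Start: joints at [1.072, 0.477, 0.022, 1.555, -0.011, 1.109, -0.083], TCP at [0.257, -0.624, 0.242] pointing down, gripper open.
Joint ranges: [-2.96, 2.96], [-0.34, 2.1], [-1.41, 1.46], [0.24, 2.44], [-1.37, 4.51], [0.17, 1.92], [-2.96, 2.96]. Speed limits (rad/s): [2.39, 2.39, 3.14, 3.14, 3.14, 3.14, 3.14].

INTERFACE

Orientations are given as a rotation vector (axis times angle).
In Python, from bench import r gives the robot as it stands.
- The arm moves only by the tool send_rows, never from a script. Its argument "deltas" is a list of rows, each an object of numbers: "dx", "dy", "dz": the shift along the world's x, y, z in mm; "rx", "ry", "rz": the turn, a rotation vector about the world's x, y, z in degrees. A call has 1 to 5 rows; each row is the pose to reach, as a shift and turn from the pose commanded when the call began; what a row does not reach only later rows make up. A row lasts 1/12 s, in which the tool goes at most 41.7 mm and 7.16 degrees, less where a joint would pass 70% of its speed; a pose out of reach is approached as far as the arm can. A call with a gripper value outside its range is refused whole. "jaw" is the finger opening in mm, from 0 to 85.4, set as the call begins (left out, the last holds). The fingers move at their own pace and stop on an object; "newtons" is the grip in N (left out, the last holds). Time passes only in rows, so rows that repeat a pose let the fingers close. It gives the time, the measured TCP pose, the force, the opening and the grip force at its end, in the units of the state.
- r.get_obs(): the state, without advancing time (a new reading comes with each control period).
- r.grab_frame(name): name is "scene" or "top"; returns a dict with "frame" (420x560x3 uint8, blue, green, red), "z_map" (420x560 float32, m along the optical axis (not along the pixel's ray), 0 where there is no reading), "vertical_fov" (degrees; the focal length in pixels is half the picture's height over the tangent of half this angle, whatever the lens; pixels are square), "cx", "cy" (the principal point, pixels), "distortion" ([k1, k2, p1, p2, k3] as OpenCV has them; the pictures are not rectified), "xyz" and "orientation" of the camera in the world. Camera axes: x right, y down, z forward; pixel columns grow to the right and rows downward; lengths in m; the calibration is good to about 2 mm. A picture is of the moment at which its call begins.
- r.hand_in(): hands the job in; it is judged then, once.
The state is a dict: "clock": time; "joints": joint angles; "qvel": joint speeds; "tau": joint torques, N m; "tcp_pos": TCP position; "orientation": TCP orientation; "contact_force": force on the tool from outside, world axes, zero at the start; "moment": the same for the moment, N m; "grip_width": finger opening in m; "gripper_force": force on a finger pad.
Only numpy, scipy, OpenCV 4.12 (cv2) and the standard library are available. Lean on these libraries where they do the work, as an engineer would, in place of code of your own. Each camera call takes 0.05 s, during which the arm holds its last target. There are 200 camera calls.

TASK

The plaque standing in the slotted dark block has fresh paint: lift it out by its bare wooden handle without touching the painted panel, keep it upright, and hang it by its eye on the hook under the roof of the drying stand: in from the hook's open side past the upturned tip, then down onto the bar. Be gentle with the hook, leave the plaque hanging still and free, and do not disturb the small white and ochre jars or the bottle beside the work. The hook's carriage is clamped on the post at a height that changes from day to day, so feel for the hook if you cannot see it.

Things in the scene. Friction and masses are not known exactly. Their poses are not given: they have to be found in the camera images.
- plaque: Flat wooden plaque, 10 mm thick, 151 mm tall, 0.09 to 0.18 kg, standing upright in the block. Origin at the centre of its lower edge; z up along it, x along its width, y through its thickness. z = 0 to 50 mm: painted panel; 50 to 105 mm: bare handle 46 mm wide; 105 to 151 mm: head 46 mm wide, flat on top, holding the eye.
- paint: The red painted panel, a rigid part of the plaque (same origin and axes): 70 mm along x, 10 mm along y, z = 0 to 50 mm. Fingers must not touch it.
- eye (a point): Centre of the plaque's eye, a round hole 26 mm in diameter right through along the plaque's y; 128 mm above the plaque's lower edge, 23 mm below its top. Axes as the plaque's.
- block: Fixed dark wooden block, 104 mm along x, 70 mm along y, 60 mm tall, with a slot 75 mm (along x) by 13 mm whose floor is 32 mm above the table. Origin at the centre of its underside. The plaque stands in the slot, its axes along the block's.
- stand: Fixed drying stand. Origin on the table right under the middle of the hook's bar; z up, -x its open front (faces the robot). Base board 12 mm thick over x = -60 to 115, y = -90 to 90 mm. Steel post at x = 85, y = 22 mm; a grey carriage clamped on it carries the hook and does not slip under 50 N. The roof is described at roof, the hook at hook.
- roof (a point): Middle of the front edge of the stand's wooden roof, on its underside: stand x = -30, z = 350 mm; axes as the stand's. The roof runs from here to x = 120 mm and over y = -90 to 90 mm; side battens hang 12 mm lower. At the hook a gripper fits under it only if it leans back to the stand's front, about 30 to 45 degrees from vertical.
- hook (a point): Usual place of the middle of the hook's bar: stand x = 0, y = 0, z = 215 mm (fixed point, axes as the stand's). The true bar is up to 20 mm higher or lower; that is not reported: feel or see it. Round steel 7 mm: level bar along y, from y = 22 (where the arm to the post runs back along +x) to y = -24 mm, where it turns up; tip 13.5 mm above the bar's axis. Open on the -y side.
- white_jar: Bystander: white jar with cap, 42 mm diameter, 64 mm tall, origin at centre of its underside.
- ochre_jar: Bystander: ochre jar with black cap, 39 mm diameter, 48 mm tall, origin at centre of its underside.
- desk_lamp: Fixed white desk lamp right of the work: origin is its base's reference point on the table at about x = 0.48, y = -0.45 m. Its stem leans to the robot up to about x = 0.38, y = -0.43, z = 0.49 m, and from there its head (60 mm thick) reaches level to about x = 0.53, y = -0.17 m. Mind it when moving over from the right.
- varnish_bottle: Bystander beside the stand: brown bottle with black cap, 42 mm diameter, 90 mm tall, origin at centre of its underside.
Things that resemble listed ones, but are neither listed nor needed, are in the scene too. There is more than one size of the plaque; the job needs the largest. Leave any pink look-alike of the block alone.

How it is judged:
By the outcome, as a careful person would: the job done as asked, in the order asked, and still so for the second after the job is handed in, with the robot touching nothing.
It also fails if it takes over 58 s, if anything falls off the work surface, if the arm or the gripper's body presses on something with over 40 N, if the wrist force passes 120 N, or if a joint passes its speed limit or range.

## Working session

There is one attempt and no reset: what is moved stays moved. The work goes in short steps, Python scripts to look and compute and a tool call to move; the robot and the scene stay as the last step left them, time stands still between calls to the robot, and variables do not carry over. Pictures are saved under pics/ and viewed, at most 13 in all, crops included, and the job is handed in when it is done.

Besides the shell and the picture viewer there is one more tool, called after "Emit:" as name(argument=value, ...) on one line, values as JSON. send_rows: Moves the arm, as the interface text tells. Its arguments: {"type":"object","properties":{"deltas":{"type":"array","items":{"type":"object","properties":{"dx":{"type":"number"},"dy":{"type":"number"},"dz":{"type":"number"},"rx":{"type":"number"},"ry":{"type":"number"},"rz":{"type":"number"}}}},"jaw":{"type":"number"},"newtons":{"type":"number"}},"required":["deltas"]}

```bash
mkdir -p pics; ls; cat > h.py <<'E'
import numpy as np,cv2,pickle
from scipy.spatial.transform import Rotation as R
def grab(n):
    from bench import r
    f=r.grab_frame(n); pickle.dump(f,open(f'{n}.pkl','wb')); return f
def load(n): return pickle.load(open(f'{n}.pkl','rb'))
def K(f):
    h=f['frame'].shape[0]; F=h/2/np.tan(np.radians(f['vertical_fov'])/2)
    return np.array([[F,0,f['cx']],[0,F,f['cy']],[0,0,1]])
def rot(f):
    o=np.array(f['orientation'],float); return R.from_rotvec(o).as_matrix() if o.size==3 else (R.from_quat(o).as_matrix() if o.size==4 else o)
def rays(f,uv):
    p=cv2.undistortPoints(np.array(uv,float).reshape(-1,1,2),K(f),np.array(f['distortion'],float)).reshape(-1,2)
    return np.c_[p,np.ones(len(p))]
def pts(f,uv):  # by depth
    uv=np.array(uv); d=f['z_map'][uv[:,1].astype(int),uv[:,0].astype(int)]
    return (rays(f,uv)*d[:,None])@rot(f).T+np.array(f['xyz'])
def plane(f,uv,z):
    d=rays(f,uv)@rot(f).T; c=np.array(f['xyz']); return c+d*((z-c[2])/d[:,2])[:,None]
def cloud(f):
    v,u=np.mgrid[0:420,0:560]; return pts(f,np.c_[u.ravel(),v.ravel()]).reshape(420,560,3)
def proj(f,P):
    Rm=rot(f); return cv2.projectPoints((np.array(P,float).reshape(-1,3)-np.array(f['xyz']))@Rm,np.zeros(3),np.zeros(3),K(f),np.array(f['distortion'],float))[0].reshape(-1,2)
E
python3 - <<'E'
from h import *
from bench import r
o=r.get_obs(); print({k:np.round(v,3) for k,v in o.items()})
for n in('scene','top'):
    f=grab(n); print(n,f['xyz'],f['orientation'],f['vertical_fov'],f['cx'],f['cy'],f['distortion'])
    cv2.imwrite(f'pics/{n}0.png',cv2.resize(f['frame'],(800,600)))
E
```

```text
pics
{'clock': np.float64(0.0), 'joints': array([ 1.072,  0.478,  0.022,  1.556, -0.011,  1.109, -0.083]), 'qvel': array([-0.   , -0.   ,  0.001, -0.   ,  0.001, -0.001,  0.   ]), 'tau': array([-1.0000e-03, -5.9647e+01,  1.6070e+00, -2.8121e+01,  1.2000e-02,
        9.0000e-03, -0.0000e+00]), 'tcp_pos': array([ 0.257, -0.624,  0.241]), 'orientation': array([-3.08e+00, -6.10e-01,  1.00e-03]), 'contact_force': array([ 0.264, -0.949,  0.159]), 'moment': array([ 0.002,  0.032, -0.01 ]), 'gripper_force': np.float64(0.0), 'grip_width': np.float64(0.086)}
scene [-0.1258005   0.67399862  0.85470358] [-0.97480193  2.2460197  -1.24907209] 57.37201899288844 286.627450279748 206.42508533507848 [-0.05524173  0.          0.          0.          0.        ]
top [ 0.53988374 -0.00212865  1.56240539] [-2.17002224  2.22834547 -0.0498346 ] 48.89315130452172 281.9425746571314 214.98745953334029 [-0.05348374  0.          0.          0.          0.        ]
```

View pics/scene0.png

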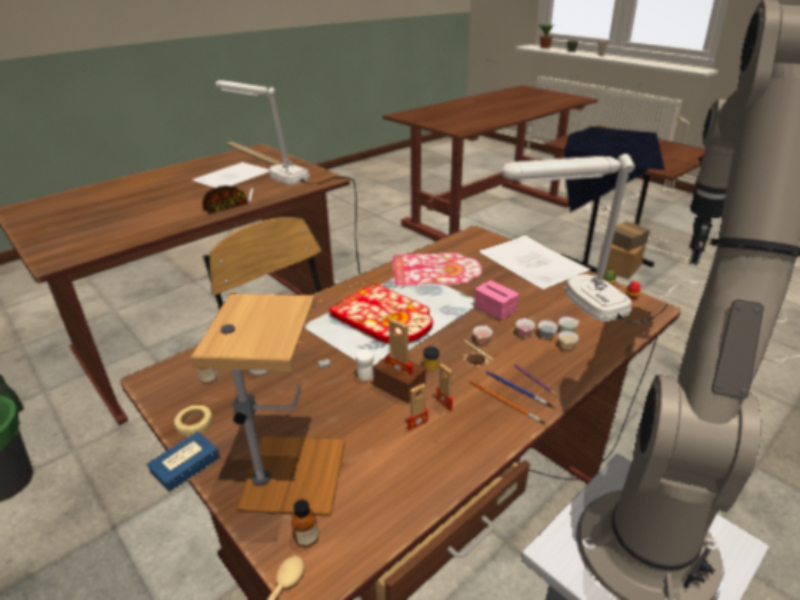

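View pics/top0.png

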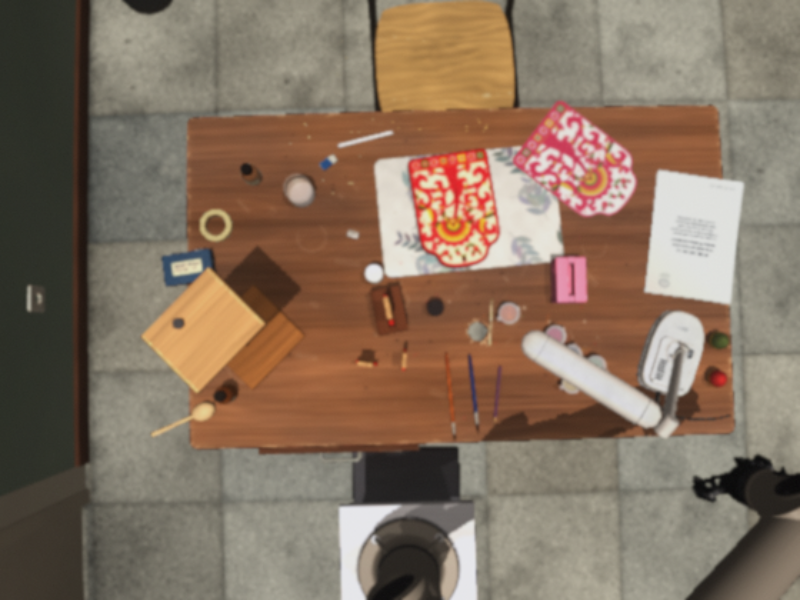

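Scene view (800x600 px): the candidates for the plaque are the large one in the dark block at (400,350), and two small ones at (417,405) and (443,385). The pink block is a look-alike at (496,300). The stand is at (255,400) with the hook at (285,402). The white jar is at (365,362), the ochre jar at (431,360) and the bottle at (305,522). I choose the plaque in the dark block.

```bash
python3 - <<'E'
from h import *
s=load('scene');t=load('top')
ct=cloud(t);cs=cloud(s)
def rect(m,c,lbl):
    P=c[m][:,:2].astype(np.float32); 
    r=cv2.minAreaRect(P*1000); print(lbl,m.sum(),np.round(r[0],1),np.round(r[1],1),round(r[2],1),'medz',np.round(np.median(c[m][:,2])*1000,1))
    return r
def box(c,x0,x1,y0,y1,z0,z1):
    return (c[...,0]>x0)&(c[...,0]<x1)&(c[...,1]>y0)&(c[...,1]<y1)&(c[...,2]>z0)&(c[...,2]<z1)
def big(m):
    n,l,st,_=cv2.connectedComponentsWithStats(m.astype(np.uint8)); return l==1+np.argmax(st[1:,4])
# approx positions
print('block approx',plane(t,[[388*.7,308*.7]],.06))
roof=big(box(ct,.2,.9,.2,.8,.33,.40)); rect(roof,ct,'roof')
base=big(box(ct,.2,.9,.1,.8,.007,.02)&(t['frame'][...,2]>80)); rect(base,ct,'base')
for y,x in [(308,388)]:
    b=big(box(ct,.45,.7,-.1,.2,.05,.07)); rect(b,ct,'block')
    print('z hist',np.histogram(ct[box(ct,.45,.7,-.1,.2,.02,.25)][:,2],12))
p=big(box(ct,.45,.7,-.1,.2,.1,.25)); rect(p,ct,'plaque top'); print(ct[p][:,2].max())
# scene
ps=big(box(cs,.45,.7,-.1,.2,.075,.25)); P=cs[ps]; 
print('plaque scene',ps.sum(),P.min(0),P.max(0))
q=P[(P[:,2]>.09)]
n=np.linalg.svd(q-q.mean(0))[2]; print('n',n, q.mean(0))
# crops
a=s['frame'][200:310,230:340]; b=s['frame'][210:330,130:230]
cv2.imwrite('pics/crop1.png',np.hstack([cv2.resize(a,(400,400),interpolation=2),cv2.resize(b,(400,400*120//100),interpolation=2)[:400]]))
E
```

```text
block approx [[0.60556514 0.02938572 0.06      ]]
roof 3931 [562.6 364.3] [150.1 182.3] 43.7 medz 359.8
base 1528 [546.5 349.6] [171.4 181.1] 46.1 medz 12.1
block 576 [603.7  30.4] [103.8  69.8] 10.6 medz 59.7
z hist (array([ 25,  94, 590, 148,  20,  19,  30,   1,   1,   0,   2,  52]), array([0.02175748, 0.03564892, 0.04954037, 0.06343181, 0.07732325,
       0.0912147 , 0.10510614, 0.11899759, 0.13288903, 0.14678047,
       0.16067192, 0.17456336, 0.18845481]))
plaque top 56 [603.5  30.3] [45.8 10. ] 10.4 medz 182.4
0.18845480719937568
plaque scene 393 [0.57165676 0.01810891 0.07514595] [0.64236863 0.04077814 0.18487067]
n [[-0.03914983  0.01445334 -0.99912882]
 [ 0.97209054  0.23202054 -0.03473397]
 [-0.23131639  0.9726035   0.02313352]] [0.60245989 0.03195811 0.13915388]
```

View pics/crop1.png

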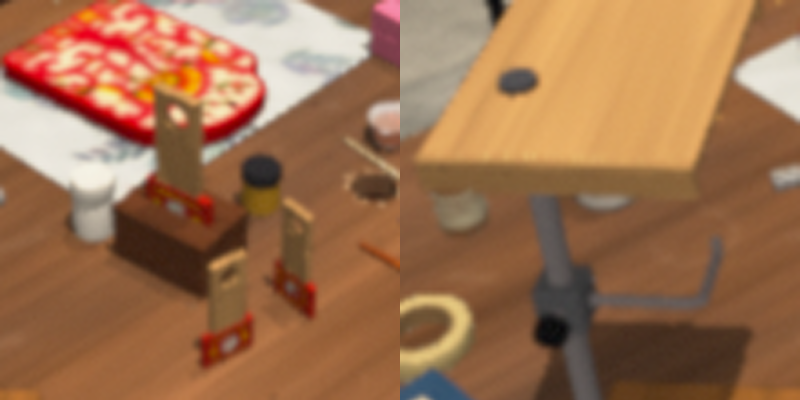

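The crop confirms it: the large plaque with its round eye stands in the dark block, and the small ones stand free on the table. The hook's arm shows at crop (590–700,300), with its tip at (717,240). Next I measure the hook.

```bash
python3 - <<'E'
from h import *
s=load('scene');t=load('top');cs=cloud(s)
yaw=np.radians(43.7);c,sn=np.cos(yaw),np.sin(yaw)
O=np.array([.5626,.3643])-.045*np.array([c,sn]); print('O',O)
S=np.stack([(cs[...,0]-O[0])*c+(cs[...,1]-O[1])*sn,-(cs[...,0]-O[0])*sn+(cs[...,1]-O[1])*c,cs[...,2]],-1)*1000
m=(S[...,0]>-25)&(S[...,0]<65)&(abs(S[...,1])<45)&(S[...,2]>175)&(S[...,2]<265)
v,u=np.nonzero(m); P=S[m]
for i in np.argsort(P[:,0]): print(u[i],v[i],np.round(P[i],0).astype(int),end=' ')
print()
# silhouette rays: intersect arm px with plane stand y=22 and tip
def onplane(uv,y):
    d=rays(s,uv)@rot(s).T; C=np.array(s['xyz'])
    n=np.array([-sn,c,0]); k=((y/1000)-(C[:2]-O)@n[:2])/(d@n); X=C+d*k[:,None]
    return np.c_[(X[:,:2]-O)@[c,sn],X[:,2]]*1000
print('arm y=22',onplane([[185,285],[195,285.3],[204,285.5]],22).round(1))
print('tip y=-24',onplane([[209,270],[209,275]],-24).round(1))
E
```

```text
O [0.53006648 0.33321029]
207 285 [ -2  17 198] 209 276 [  0 -13 201] 206 285 [  0  20 200] 206 284 [  0  18 202] 206 286 [  0  20 197] 209 275 [  1 -17 200] 207 282 [  1   6 197] 207 281 [  1   4 199] 208 279 [  1  -6 197] 207 280 [  1   3 201] 206 283 [  1  13 201] 209 270 [  1 -24 210] 209 274 [  2 -20 201] 208 277 [  2 -10 200] 208 278 [  2  -9 197] 206 282 [  2  10 201] 208 275 [  2 -13 204] 209 271 [  2 -25 206] 205 285 [  2  20 201] 209 272 [  2 -25 203] 208 276 [  2 -13 201] 209 273 [  3 -24 200] 207 279 [  3  -3 200] 206 281 [  3   7 201] 205 286 [  3  19 197] 206 280 [  3   5 204] 205 284 [  3  17 201] 208 271 [  3 -21 210] 207 278 [  3  -6 200] 208 270 [  4 -24 210] 208 274 [  4 -20 201] 205 283 [  4  12 200] 208 269 [  4 -26 212] 208 272 [  4 -23 205] 207 277 [  4 -10 200] 204 286 [  4  22 199] 208 273 [  5 -22 202] 207 276 [  5 -11 202] 204 285 [  5  20 201] 206 279 [  5  -2 200] 206 278 [  5  -4 202] 204 287 [  6  20 194] 206 277 [  6  -7 203] 207 275 [  6 -17 200] 203 287 [  6  26 199] 204 284 [  6  15 199] 207 270 [  6 -24 210] 207 274 [  7 -20 201] 203 286 [  7  23 2
[... 830 characters left out ...]
  19 204] 188 285 [ 44  24 202] 188 284 [ 44  22 204] 188 283 [ 44  20 205] 187 284 [ 45  24 205] 187 285 [ 46  25 202] 187 283 [ 47  18 203] 186 284 [ 48  24 205] 186 285 [ 49  24 201] 186 283 [ 50  17 202] 185 284 [ 51  23 204] 185 283 [ 51  21 205] 185 285 [ 52  22 200] 184 283 [ 54  20 205] 184 284 [ 54  21 202] 184 285 [ 54  22 200] 183 284 [ 57  22 202] 183 285 [ 57  22 200] 183 283 [ 57  20 204] 182 284 [ 59  21 202] 182 283 [ 60  19 203] 182 285 [ 60  21 199] 181 285 [ 61  24 201] 181 284 [ 62  22 202] 181 283 [ 63  18 202] 180 284 [ 64  23 203] 180 285 [ 64  22 199] 180 283 [ 65  19 202] 
arm y=22 [[ 51.8 199.7]
 [ 26.7 200.2]
 [  4.3 200.8]]
tip y=-24 [[  1.3 210.6]
 [  3.3 193.7]]
```

Emit:
send_rows(deltas=[{"dx": -15, "dy": 36}, {"dx": -30, "dy": 73}, {"dx": -45, "dy": 110}, {"dx": -60, "dy": 146}, {"dx": -74, "dy": 181}], jaw=50, newtons=40)

```text
$.deltas[0]: bad value
```

The bar's axis is at z≈199 mm, about 16 mm below its usual place and within the stated range. The stand's yaw is 43.7° with its origin at (530,333). The move call was refused, so rows probably need every field.

Emit:
send_rows(deltas=[{"dx": -15, "dy": 36, "dz": 0, "rx": 0, "ry": 0, "rz": 0}, {"dx": -30, "dy": 73, "dz": 0, "rx": 0, "ry": 0, "rz": 0}, {"dx": -45, "dy": 110, "dz": 0, "rx": 0, "ry": 0, "rz": 0}, {"dx": -60, "dy": 146, "dz": 0, "rx": 0, "ry": 0, "rz": 0}, {"dx": -74, "dy": 181, "dz": 0, "rx": 0, "ry": 0, "rz": 0}], jaw=50, newtons=40)

```text
clock: 0.52
tcp_pos: [0.182, -0.4409, 0.2417]
orientation: [-3.081, -0.61, 0.001]
contact_force: [0.7, -0.5, 1.2]
grip_width: 0.05
gripper_force: 0.0
```

```bash
cat > plan.py <<'E'
from h import *
def tool(yaw,th):
    y=np.radians(yaw);th=np.radians(th);X=np.array([np.cos(y),np.sin(y),0]);Z=np.array([0,0,1.])
    tz=np.sin(th)*X-np.cos(th)*Z; tx=np.cos(th)*X+np.sin(th)*Z
    return np.stack([tx,np.cross(tz,tx),tz],1)
def tcp(origin,yaw,th,gx=-14,gz=92,back=0): # plaque origin mm -> TCP mm
    M=tool(yaw,th);y=np.radians(yaw)
    return np.array(origin)+gx*np.array([np.cos(y),np.sin(y),0])+[0,0,gz]+(8-back)*M[:,2]
def delta(pos,M):
    from bench import r
    o=r.get_obs(); p=np.array(o['tcp_pos'])*1000; M0=R.from_rotvec(o['orientation'])
    print('t',round(float(o['clock']),2),'at',p.round(1),'d',(np.array(pos)-p).round(1),'rot',np.degrees((R.from_matrix(M)*M0.inv()).as_rotvec()).round(1),'F',np.round(o['contact_force'],1),'w',round(float(o['grip_width'])*1000,1))
E
python3 - <<'E'
from plan import *
O=[603.6,30.3,32]
for b in(0,110): 
    print(b,tcp(O,10.5,42,back=b).round(1)); delta(tcp(O,10.5,42,back=b),tool(10.5,42))
E
```

```text
0 [595.1  28.7 118.1]
t 0.52 at [ 182.  -440.9  241.7] d [ 413.1  469.7 -123.7] rot [ 11.9 -40.4 -11.4] F [ 0.7 -0.5  1.2] w 50.0
110 [522.7  15.3 199.8]
t 0.52 at [ 182.  -440.9  241.7] d [340.7 456.2 -41.9] rot [ 11.9 -40.4 -11.4] F [ 0.7 -0.5  1.2] w 50.0
```

Emit:
send_rows(deltas=[{"dx": -9, "dy": 29, "dz": 0, "rx": 0, "ry": 0, "rz": 0}, {"dx": 20, "dy": 45, "dz": 0, "rx": 0, "ry": 0, "rz": 0}, {"dx": 54, "dy": 64, "dz": 0, "rx": 0, "ry": 0, "rz": 0}, {"dx": 86, "dy": 86, "dz": 0, "rx": 0, "ry": 0, "rz": 0}, {"dx": 116, "dy": 110, "dz": 0, "rx": 0, "ry": 0, "rz": 0}])

```text
clock: 0.93
tcp_pos: [0.3003, -0.3322, 0.2425]
orientation: [3.082, 0.608, 0.001]
contact_force: [0.8, -1.8, 0.4]
grip_width: 0.0499
gripper_force: 0.0
```

Emit:
send_rows(deltas=[{"dx": 27, "dy": 28, "dz": 0, "rx": 0, "ry": 0, "rz": -2}, {"dx": 53, "dy": 57, "dz": 0, "rx": 0, "ry": 0, "rz": -4}, {"dx": 75, "dy": 89, "dz": 0, "rx": 0, "ry": 0, "rz": -7}, {"dx": 95, "dy": 122, "dz": 0, "rx": 0, "ry": 0, "rz": -9}, {"dx": 112, "dy": 157, "dz": 0, "rx": 0, "ry": 0, "rz": -12}])

```text
clock: 1.35
tcp_pos: [0.4121, -0.1745, 0.2422]
orientation: [3.129, 0.281, 0.0]
contact_force: [0.9, -0.5, -0.6]
grip_width: 0.0503
gripper_force: 0.0
```

Emit:
send_rows(deltas=[{"dx": 13, "dy": 36, "dz": 0, "rx": 0, "ry": 0, "rz": 0}, {"dx": 24, "dy": 74, "dz": 0, "rx": 0, "ry": 0, "rz": 0}, {"dx": 31, "dy": 112, "dz": 0, "rx": 0, "ry": 0, "rz": 0}, {"dx": 34, "dy": 151, "dz": 0, "rx": 0, "ry": 0, "rz": 0}, {"dx": 35, "dy": 189, "dz": 0, "rx": 0, "ry": 0, "rz": 0}])

```text
clock: 1.77
tcp_pos: [0.4461, 0.0149, 0.2422]
orientation: [-3.129, -0.285, -0.0]
contact_force: [1.2, 0.4, -0.3]
grip_width: 0.05
gripper_force: 0.0
```

```bash
python3 - <<'E'
from plan import *
O=[603.6,30.3,32]
delta(tcp(O,10.5,42,back=110),tool(10.5,42))
E
```

```text
t 1.77 at [446.1  14.9 242.2] d [ 76.6   0.4 -42.4] rot [  7.6 -41.3   0.1] F [ 1.2  0.4 -0.3] w 50.0
```

Emit:
send_rows(deltas=[{"dx": 12, "dy": 0, "dz": 0, "rx": 1.2, "ry": -6.5, "rz": 0}, {"dx": 25, "dy": 0, "dz": 0, "rx": 2.4, "ry": -13, "rz": 0}, {"dx": 40, "dy": 0, "dz": 0, "rx": 3.6, "ry": -19.5, "rz": 0}, {"dx": 50, "dy": 0, "dz": -10, "rx": 4.8, "ry": -26, "rz": 0}, {"dx": 60, "dy": 0, "dz": -20, "rx": 6, "ry": -32.5, "rz": 0}])

```text
clock: 2.18
tcp_pos: [0.5063, 0.0128, 0.224]
orientation: [-2.952, -0.269, -0.877]
contact_force: [1.1, 1.3, -1.5]
grip_width: 0.0502
gripper_force: 0.0
```

Emit:
send_rows(deltas=[{"dx": 8, "dy": 0, "dz": -12, "rx": 0.8, "ry": -4.5, "rz": 0}, {"dx": 16, "dy": 0, "dz": -22, "rx": 1.6, "ry": -8.8, "rz": 0}, {"dx": 16, "dy": 0, "dz": -22, "rx": 1.6, "ry": -8.8, "rz": 0}, {"dx": 16, "dy": 0, "dz": -22, "rx": 1.6, "ry": -8.8, "rz": 0}])

```text
clock: 2.52
tcp_pos: [0.512, 0.0072, 0.2224]
orientation: [-2.907, -0.292, -0.902]
contact_force: [-0.5, -0.3, -0.1]
grip_width: 0.0503
gripper_force: 0.0
```

```bash
python3 - <<'E'
from plan import *
O=[603.6,30.3,32]
delta(tcp(O,10.5,42,back=0),tool(10.5,42))
f=grab('scene'); 
cv2.imwrite('pics/pre.png',cv2.resize(f['frame'][110:320,190:470],(800,600),interpolation=2))
E
```

```text
t 2.52 at [512.    7.2 222.4] d [  83.1   21.5 -104.3] rot [ 0.1 -7.5 -1.5] F [-0.5 -0.3 -0.1] w 50.3
```

View pics/pre.png

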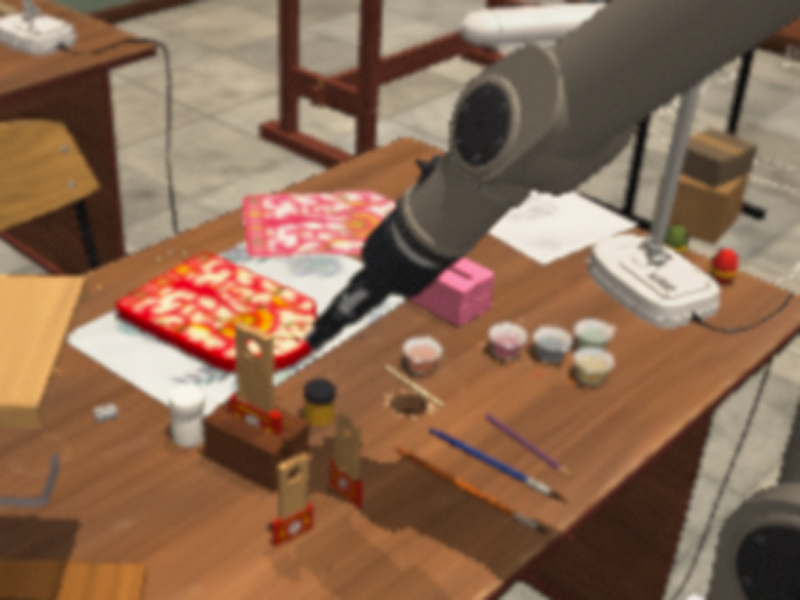

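The picture shows the gripper (tips at ~(310,345)) leaning back, short of the plaque at (253,365). The tilt stopped at about 35°, so I check the joints.

```bash
python3 - <<'E'
from bench import r
import numpy as np
print(np.round(r.get_obs()['joints'],3))
E
```

```text
[ 0.054  0.032 -0.143  2.361 -0.531  0.175 -0.951]
```

```bash
cat > arm.py <<'E'
from plan import *
a,b,c,h=.552,.471,.305,.266
def chk(T,yaw,th):   # planar wrist estimate, q3=0
    T=np.array(T)/1000;tz=tool(yaw,th)[:,2];W=T-c*tz;az=np.arctan2(W[1],W[0]);rr=np.hypot(W[0],W[1]);zz=W[2]-h;d=np.hypot(rr,zz)
    q4=np.pi-np.arccos((a*a+b*b-d*d)/(2*a*b));q2=np.arctan2(rr,zz)-np.arccos((a*a+d*d-b*b)/(2*a*d))
    p=q2+q4;f=np.array([np.sin(p)*np.cos(az),np.sin(p)*np.sin(az),np.cos(p)]);up=np.array([np.cos(p)*np.cos(az),np.cos(p)*np.sin(az),-np.sin(p)]);s=np.cross(f,up)
    t=tz; return np.degrees([q2,q4]).round(0),'j6',round(float(np.degrees(np.arccos(f@t))),1),'in-plane',round(float(np.degrees(t@up)),1),'side',round(float(np.degrees(t@s)),1)
E
python3 - <<'E'
from arm import *
B=[603.6,30.3];S=[531,334];y=np.radians(43.7);n=np.array([-np.sin(y),np.cos(y)])
for th in(26,42,45):
  print(th)
  for nm,O,yaw in[('grasp',[*B,32],10.5),('lift46',[*B,78],10.5),('up100',[*B,132],10.5),('ins-60',[*(S-60*n),76],43.7),('ins',[*S,76],43.7),('hang',[*S,61.5],43.7)]:
    T=tcp(O,yaw,th,gz=94); print(nm,T.round(),*chk(T,yaw,th))
print(chk([512,7.2,222.4],10.5,34.5), chk([595,28,240],10.5,45),chk([595,28,240],10.5,55))
E
```

```text
26
grasp [593.  28. 119.] [ 21. 125.] j6 9.7 in-plane 8.6 side 4.4
lift46 [593.  28. 165.] [ 16. 123.] j6 15.7 in-plane 14.8 side 4.4
up100 [593.  28. 219.] [ 12. 120.] j6 23.0 in-plane 21.9 side 4.4
ins-60 [565. 283. 163.] [ 20. 118.] j6 20.1 in-plane 17.4 side 9.2
ins [523. 327. 163.] [ 18. 120.] j6 17.5 in-plane 16.0 side 6.5
hang [523. 327. 148.] [ 20. 121.] j6 15.7 in-plane 14.1 side 6.5
42
grasp [595.  29. 120.] [ 22. 134.] j6 19.4 in-plane -17.3 side 7.8
lift46 [595.  29. 166.] [ 16. 133.] j6 13.0 in-plane -10.3 side 7.8
up100 [595.  29. 220.] [ 10. 131.] j6 8.0 in-plane -1.8 side 7.8
ins-60 [566. 285. 164.] [ 20. 127.] j6 17.4 in-plane -6.0 side 16.1
ins [525. 328. 164.] [ 18. 130.] j6 14.4 in-plane -8.6 side 11.4
hang [525. 328. 150.] [ 20. 130.] j6 15.8 in-plane -10.7 side 11.4
45
grasp [595.  29. 120.] [ 23. 136.] j6 24.6 in-plane -22.3 side 8.5
lift46 [595.  29. 166.] [ 17. 135.] j6 17.8 in-plane -15.3 side 8.5
up100 [595.  29. 220.] [ 10. 132.] j6 10.9 in-plane -6.7 side 8.5
ins-60 [566. 285. 164.] [ 20. 129.] j6 20.8 in-plane -10.6 side 17.4
ins [525. 328. 164.] [ 19. 132.] j6 18.6 in-plane -13.4 side 12.4
hang [525. 328. 150.] [ 20. 132.] j6 20.3 in-plane -15.5 side 12.4
(array([  2., 135.]), 'j6', 12.5, 'in-plane', 9.3, 'side', 8.2) (array([  8., 131.]), 'j6', 9.3, 'in-plane', -3.6, 'side', 8.6) (array([ 10., 137.]), 'j6', 23.8, 'in-plane', -20.4, 'side', 10.9)
```

Emit:
send_rows(deltas=[{"dx": 12, "dy": 4, "dz": 8, "rx": 0, "ry": 2, "rz": 0}, {"dx": 25, "dy": 8, "dz": 16, "rx": 0, "ry": 4, "rz": 0}, {"dx": 38, "dy": 12, "dz": 24, "rx": 0, "ry": 6, "rz": 0}, {"dx": 50, "dy": 15, "dz": 32, "rx": 0, "ry": 8, "rz": 0}, {"dx": 62, "dy": 18, "dz": 40, "rx": 0, "ry": 10, "rz": 0}])

```text
clock: 2.98
tcp_pos: [0.5749, 0.0308, 0.2634]
orientation: [-2.956, -0.293, -0.639]
contact_force: [0.6, -0.4, -0.5]
grip_width: 0.0499
gripper_force: 0.0
```

```bash
python3 - <<'E'
from plan import *
from bench import r
delta([580,25,265],tool(10.5,25)); print(np.round(r.get_obs()['joints'],2))
E
```

```text
t 2.98 at [574.9  30.8 263.4] d [ 5.1 -5.8  1.6] rot [-3.3 -0.9 -1.6] F [ 0.6 -0.4 -0.5] w 49.9
[-0.03  0.12 -0.08  2.08 -0.17  0.53 -1.36]
```

Emit:
send_rows(deltas=[{"dx": 0, "dy": 0, "dz": 0, "rx": 2.9, "ry": 0.5, "rz": -6.3}, {"dx": 0, "dy": 0, "dz": 0, "rx": 5.8, "ry": 1.1, "rz": -12.7}, {"dx": 0, "dy": 0, "dz": 0, "rx": 8.7, "ry": 1.6, "rz": -19}, {"dx": 0, "dy": 0, "dz": 0, "rx": 11.6, "ry": 2.2, "rz": -25.4}, {"dx": 0, "dy": 0, "dz": 0, "rx": 14.5, "ry": 2.7, "rz": -31.7}])

```text
clock: 3.4
tcp_pos: [0.5744, 0.0304, 0.2628]
orientation: [-2.785, 0.596, -0.599]
contact_force: [-1.1, -0.6, 0.2]
grip_width: 0.0501
gripper_force: 0.0
```

```bash
python3 - <<'E'
from plan import *
from bench import r
delta([580,25,265],tool(10.5,25)); print(np.round(r.get_obs()['joints'],2))
E
```

```text
t 3.4 at [574.4  30.4 262.8] d [ 5.6 -5.4  2.2] rot [-18.1  -2.4  30.5] F [-1.1 -0.6  0.2] w 50.1
[-0.1   0.1  -0.01  2.11 -0.19  0.47 -1.96]
```

Emit:
send_rows(deltas=[{"dx": 0, "dy": 0, "dz": 0, "rx": -2.9, "ry": -0.5, "rz": 6.3}, {"dx": 0, "dy": 0, "dz": 0, "rx": -5.8, "ry": -1.1, "rz": 12.7}, {"dx": 0, "dy": 0, "dz": 0, "rx": -8.7, "ry": -1.6, "rz": 19}, {"dx": 0, "dy": 0, "dz": 0, "rx": -11.6, "ry": -2.2, "rz": 25.4}, {"dx": 0, "dy": 0, "dz": 0, "rx": -14.5, "ry": -2.7, "rz": 31.7}])

```text
clock: 3.82
tcp_pos: [0.5743, 0.0304, 0.2628]
orientation: [-2.956, -0.301, -0.642]
contact_force: [0.1, 0.2, 0.4]
grip_width: 0.0502
gripper_force: 0.0
```

Emit:
send_rows(deltas=[{"dx": 0, "dy": 0, "dz": 0, "rx": -2.9, "ry": -0.5, "rz": 6.3}, {"dx": 0, "dy": 0, "dz": 0, "rx": -5.8, "ry": -1.1, "rz": 12.7}, {"dx": 0, "dy": 0, "dz": 0, "rx": -8.7, "ry": -1.6, "rz": 19}, {"dx": 0, "dy": 0, "dz": 0, "rx": -11.6, "ry": -2.2, "rz": 25.4}, {"dx": 0, "dy": 0, "dz": 0, "rx": -14.5, "ry": -2.7, "rz": 31.7}])

```text
clock: 4.23
tcp_pos: [0.5744, 0.0303, 0.2628]
orientation: [2.8, 1.201, 0.614]
contact_force: [-0.0, -0.3, 0.2]
grip_width: 0.0503
gripper_force: 0.0
```

Emit:
send_rows(deltas=[{"dx": 0, "dy": 0, "dz": 0, "rx": -2.9, "ry": -0.5, "rz": 6.3}, {"dx": 0, "dy": 0, "dz": 0, "rx": -5.8, "ry": -1.1, "rz": 12.7}, {"dx": 0, "dy": 0, "dz": 0, "rx": -8.7, "ry": -1.6, "rz": 19}, {"dx": 0, "dy": 0, "dz": 0, "rx": -11.6, "ry": -2.2, "rz": 25.4}, {"dx": 0, "dy": 0, "dz": 0, "rx": -14.5, "ry": -2.7, "rz": 31.7}])

```text
clock: 4.65
tcp_pos: [0.5744, 0.0303, 0.2628]
orientation: [2.23, 1.904, 0.495]
contact_force: [-1.1, -0.3, -0.2]
grip_width: 0.05
gripper_force: 0.0
```

Emit:
send_rows(deltas=[{"dx": 0, "dy": 0, "dz": 0, "rx": -2.9, "ry": -0.5, "rz": 6.3}, {"dx": 0, "dy": 0, "dz": 0, "rx": -5.8, "ry": -1.1, "rz": 12.7}, {"dx": 0, "dy": 0, "dz": 0, "rx": -8.7, "ry": -1.6, "rz": 19}, {"dx": 0, "dy": 0, "dz": 0, "rx": -11.6, "ry": -2.2, "rz": 25.4}, {"dx": 0, "dy": 0, "dz": 0, "rx": -14.5, "ry": -2.7, "rz": 31.7}])

```text
clock: 5.07
tcp_pos: [0.5744, 0.0304, 0.2629]
orientation: [1.514, 2.397, 0.343]
contact_force: [-1.0, 0.4, -0.4]
grip_width: 0.0501
gripper_force: 0.0
```

Emit:
send_rows(deltas=[{"dx": 0, "dy": 0, "dz": 0, "rx": -2.9, "ry": -0.5, "rz": 6.3}, {"dx": 0, "dy": 0, "dz": 0, "rx": -5.8, "ry": -1.1, "rz": 12.7}, {"dx": 0, "dy": 0, "dz": 0, "rx": -8.7, "ry": -1.6, "rz": 19}, {"dx": 0, "dy": 0, "dz": 0, "rx": -11.6, "ry": -2.2, "rz": 25.4}, {"dx": 0, "dy": 0, "dz": 0, "rx": -14.5, "ry": -2.7, "rz": 31.7}])

```text
clock: 5.48
tcp_pos: [0.5744, 0.0304, 0.2629]
orientation: [0.714, 2.664, 0.171]
contact_force: [0.3, -0.3, 0.2]
grip_width: 0.05
gripper_force: 0.0
```

Emit:
send_rows(deltas=[{"dx": 0, "dy": 0, "dz": 0, "rx": -2.9, "ry": -0.5, "rz": 6.3}, {"dx": 0, "dy": 0, "dz": 0, "rx": -5.8, "ry": -1.1, "rz": 12.7}, {"dx": 0, "dy": 0, "dz": 0, "rx": -8.7, "ry": -1.6, "rz": 19}, {"dx": 0, "dy": 0, "dz": 0, "rx": -11.6, "ry": -2.2, "rz": 25.4}, {"dx": 0, "dy": 0, "dz": 0, "rx": -14.5, "ry": -2.7, "rz": 31.7}])

```text
clock: 5.9
tcp_pos: [0.5744, 0.0305, 0.2629]
orientation: [-0.113, 2.703, -0.008]
contact_force: [-0.3, -0.2, 0.3]
grip_width: 0.0502
gripper_force: 0.0
```

```bash
cat >> plan.py <<'E'
def tool2(yaw,th): return tool(yaw,th)@np.diag([-1,-1,1.])   # half-turn twin
E
python3 - <<'E'
from plan import *
from bench import r
delta([580,25,265],tool2(10.5,25)); print(np.round(r.get_obs()['joints'],2))
seq=[(10.5,25),(-30,25),(-25,35),(-18,45),(-12,55),(10.5,55),(10.5,45)]
for p,q in zip(seq,seq[1:]): print(p,q,np.degrees(R.from_matrix(tool2(*q)@tool2(*p).T).as_rotvec()).round(1))
E
```

```text
t 5.9 at [574.4  30.5 262.9] d [ 5.6 -5.5  2.1] rot [1.3 0.1 6. ] F [-0.3 -0.2  0.3] w 50.2
[ 0.19  0.13 -0.42  2.07  0.26  0.54  1.24]
(10.5, 25) (-30, 25) [  0.    0.  -40.5]
(-30, 25) (-25, 35) [-4.6 -8.9  5. ]
(-25, 35) (-18, 45) [-3.7 -9.3  7. ]
(-18, 45) (-12, 55) [-2.6 -9.7  6. ]
(-12, 55) (10.5, 55) [ 0.  -0.  22.5]
(10.5, 55) (10.5, 45) [-1.8  9.8  0. ]
```

Emit:
send_rows(deltas=[{"dx": 0, "dy": 0, "dz": 0, "rx": 0, "ry": 0, "rz": -7}, {"dx": 0, "dy": 0, "dz": 0, "rx": 0, "ry": 0, "rz": -14}, {"dx": 0, "dy": 0, "dz": 0, "rx": 0, "ry": 0, "rz": -21}, {"dx": 0, "dy": 0, "dz": 0, "rx": 0, "ry": 0, "rz": -28}, {"dx": 0, "dy": 0, "dz": 0, "rx": 0, "ry": 0, "rz": -34}])

```text
clock: 6.32
tcp_pos: [0.5744, 0.0302, 0.2633]
orientation: [0.655, 2.637, -0.174]
contact_force: [0.2, 0.1, 0.5]
grip_width: 0.0501
gripper_force: 0.0
```

Emit:
send_rows(deltas=[{"dx": 0, "dy": 0, "dz": 0, "rx": -1.5, "ry": -3, "rz": 2}, {"dx": 0, "dy": 0, "dz": 0, "rx": -3, "ry": -6, "rz": 3.5}, {"dx": 0, "dy": 0, "dz": 0, "rx": -4.6, "ry": -8.9, "rz": 5}, {"dx": 0, "dy": 0, "dz": 0, "rx": -6.4, "ry": -13.5, "rz": 8.5}, {"dx": 0, "dy": 0, "dz": 0, "rx": -8.3, "ry": -18.2, "rz": 12}])

```text
clock: 6.73
tcp_pos: [0.575, 0.0302, 0.2634]
orientation: [0.344, 2.365, -0.183]
contact_force: [1.4, -1.7, 0.2]
grip_width: 0.0498
gripper_force: 0.0
```

```bash
python3 - <<'E'
from plan import *
from bench import r
delta([580,25,265],tool2(-12,55)); delta([580,25,265],tool2(10.5,55));print(np.round(r.get_obs()['joints'],2))
E
```

```text
t 6.73 at [575.   30.2 263.4] d [ 5.  -5.2  1.6] rot [ -1.1 -11.6   5.5] F [ 1.4 -1.7  0.2] w 49.8
t 6.73 at [575.   30.2 263.4] d [ 5.  -5.2  1.6] rot [  1.2 -11.7  27.9] F [ 1.4 -1.7  0.2] w 49.8
[-0.16  0.1  -0.28  2.26  1.26  0.56 -0.2 ]
```

Emit:
send_rows(deltas=[{"dx": 0, "dy": 0, "dz": 0, "rx": -0.3, "ry": -4, "rz": 2}, {"dx": 0, "dy": 0, "dz": 0, "rx": -0.6, "ry": -8, "rz": 4}, {"dx": 0, "dy": 0, "dz": 0, "rx": -1, "ry": -11.6, "rz": 5.5}, {"dx": 0, "dy": 0, "dz": 0, "rx": -0.3, "ry": -11.6, "rz": 11.5}, {"dx": 0, "dy": 0, "dz": 0, "rx": 0.3, "ry": -11.6, "rz": 18}])

```text
clock: 7.15
tcp_pos: [0.577, 0.0306, 0.2643]
orientation: [0.094, 2.185, -0.044]
contact_force: [1.6, -0.5, 0.1]
grip_width: 0.0499
gripper_force: 0.0
```

```bash
python3 - <<'E'
from plan import *
from bench import r
delta([595,28,220],tool2(10.5,45));print(np.round(r.get_obs()['joints'],2))
E
```

```text
t 7.15 at [577.   30.6 264.3] d [ 18.   -2.6 -44.3] rot [-0.7  9.7 15.3] F [ 1.6 -0.5  0.1] w 49.9
[-0.08  0.09 -0.28  2.42  2.18  0.46 -0.91]
```

Emit:
send_rows(deltas=[{"dx": 6, "dy": 0, "dz": -5, "rx": -0.1, "ry": 1.5, "rz": 4}, {"dx": 12, "dy": -1, "dz": -12, "rx": -0.3, "ry": 3.5, "rz": 8}, {"dx": 18, "dy": -2, "dz": -20, "rx": -0.5, "ry": 5.5, "rz": 12}, {"dx": 18, "dy": -3, "dz": -32, "rx": -0.7, "ry": 7.5, "rz": 15.3}, {"dx": 18, "dy": -3, "dz": -44, "rx": -0.7, "ry": 9.7, "rz": 15.3}])

```text
clock: 7.57
tcp_pos: [0.5976, 0.0268, 0.2296]
orientation: [-0.221, 2.31, 0.07]
contact_force: [-0.1, 0.6, 0.3]
grip_width: 0.0502
gripper_force: 0.0
```

```bash
python3 - <<'E'
from plan import *
from bench import r
O=[603.6,30.3,32]
delta(tcp(O,10.5,45,gz=94),tool2(10.5,45));print(np.round(r.get_obs()['joints'],2))
E
```

```text
t 7.57 at [597.6  26.8 229.6] d [  -2.2    1.9 -109.2] rot [0.7 2.2 0. ] F [-0.1  0.6  0.3] w 50.2
[ 0.35  0.19 -0.52  2.32  2.76  0.18 -1.11]
```

Emit:
send_rows(deltas=[{"dx": 0, "dy": 1, "dz": -12, "rx": 0, "ry": 0, "rz": 0}, {"dx": -1, "dy": 1, "dz": -24, "rx": 0, "ry": 0, "rz": 0}, {"dx": -1, "dy": 2, "dz": -36, "rx": 0, "ry": 0, "rz": 0}, {"dx": -2, "dy": 2, "dz": -48, "rx": 0, "ry": 0, "rz": 0}, {"dx": -2, "dy": 2, "dz": -48, "rx": 0, "ry": 0, "rz": 0}])

```text
clock: 7.98
tcp_pos: [0.5932, 0.0277, 0.1782]
orientation: [-0.193, 2.32, 0.074]
contact_force: [-1.1, 0.5, -1.0]
grip_width: 0.0498
gripper_force: 0.0
```

```bash
python3 - <<'E'
from plan import *
from bench import r
O=[603.6,30.3,32]
delta(tcp(O,10.5,45,gz=94),tool2(10.5,45));print(np.round(r.get_obs()['joints'],2))
E
```

```text
t 7.98 at [593.2  27.7 178.2] d [  2.2   1.1 -57.9] rot [0.1 1.7 1.2] F [-1.1  0.5 -1. ] w 49.8
[ 0.34  0.3  -0.54  2.36  2.75  0.33 -1.09]
```

Emit:
send_rows(deltas=[{"dx": 1, "dy": 0, "dz": -12, "rx": 0, "ry": 0.5, "rz": 0.5}, {"dx": 2, "dy": 1, "dz": -24, "rx": 0, "ry": 1, "rz": 1}, {"dx": 2, "dy": 1, "dz": -36, "rx": 0, "ry": 1.7, "rz": 1.2}, {"dx": 2, "dy": 1, "dz": -47, "rx": 0, "ry": 1.7, "rz": 1.2}, {"dx": 2, "dy": 1, "dz": -57, "rx": 0, "ry": 1.7, "rz": 1.2}])

```text
clock: 8.4
tcp_pos: [0.5973, 0.0288, 0.1241]
orientation: [-0.217, 2.342, 0.086]
contact_force: [0.2, 0.5, -0.1]
grip_width: 0.05
gripper_force: 0.0
```

```bash
python3 - <<'E'
from plan import *
from bench import r
O=[603.6,30.3,32]
delta(tcp(O,10.5,45,gz=94),tool2(10.5,45));print(np.round(r.get_obs()['joints'],2))
f=grab('scene'); 
cv2.imwrite('pics/gr.png',cv2.resize(f['frame'][180:300,220:380],(800,600),interpolation=2))
E
```

```text
t 8.4 at [597.3  28.8 124.1] d [-1.9  0.  -3.8] rot [ 0.1  0.3 -0. ] F [ 0.2  0.5 -0.1] w 50.0
[ 0.34  0.44 -0.54  2.36  2.8   0.42 -1.08]
```

View pics/gr.png

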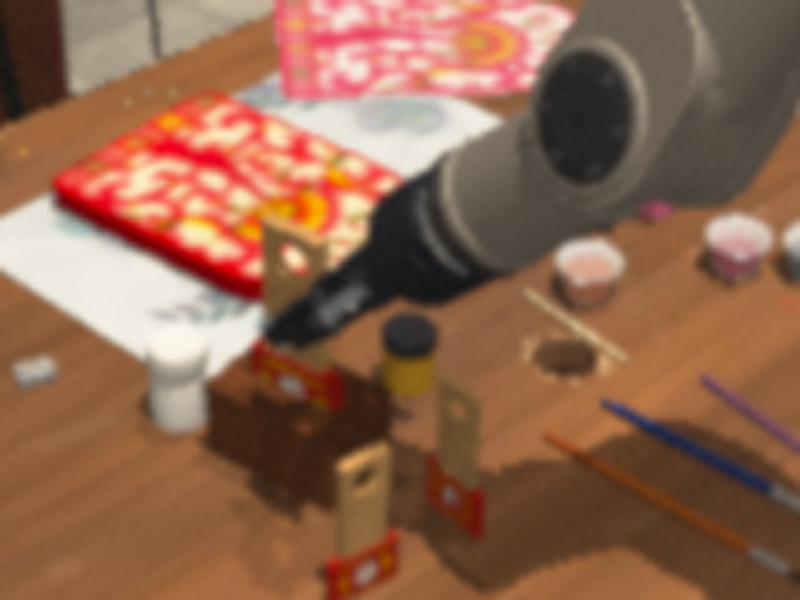

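Emit:
send_rows(deltas=[{"dx": -1, "dy": 0, "dz": -3, "rx": 0, "ry": 0.3, "rz": 0}, {"dx": -2, "dy": 0, "dz": -6, "rx": 0, "ry": 0.3, "rz": 0}, {"dx": -2, "dy": 0, "dz": -6, "rx": 0, "ry": 0.3, "rz": 0}])

```text
clock: 8.7
tcp_pos: [0.5947, 0.0284, 0.118]
orientation: [-0.217, 2.349, 0.086]
contact_force: [0.1, -0.1, -0.0]
grip_width: 0.0503
gripper_force: 0.0
```

Emit:
send_rows(deltas=[{"dx": 0, "dy": 0, "dz": 0, "rx": 0, "ry": 0, "rz": 0}, {"dx": 0, "dy": 0, "dz": 0, "rx": 0, "ry": 0, "rz": 0}, {"dx": 0, "dy": 0, "dz": 0, "rx": 0, "ry": 0, "rz": 0}], jaw=16, newtons=25)

```text
clock: 8.95
tcp_pos: [0.595, 0.0282, 0.1182]
orientation: [-0.217, 2.348, 0.085]
contact_force: [0.8, -0.3, -0.4]
grip_width: 0.0163
gripper_force: 0.0
```

Emit:
send_rows(deltas=[{"dx": 0, "dy": 0, "dz": 0, "rx": 0, "ry": 0, "rz": 0}, {"dx": 0, "dy": 0, "dz": 0, "rx": 0, "ry": 0, "rz": 0}, {"dx": 0, "dy": 0, "dz": 0, "rx": 0, "ry": 0, "rz": 0}, {"dx": 0, "dy": 0, "dz": 0, "rx": 0, "ry": 0, "rz": 0}], jaw=4, newtons=25)

```text
clock: 9.28
tcp_pos: [0.595, 0.0283, 0.1181]
orientation: [-0.217, 2.348, 0.085]
contact_force: [-1.6, -0.5, 5.1]
grip_width: 0.0094
gripper_force: 31.3
```

```bash
python3 - <<'E'
from plan import *
from bench import r
O=[603.6,30.3,32]
delta(tcp(O,10.5,45,gz=92),tool2(10.5,45));o=r.get_obs();print(o['gripper_force'],np.round(o['moment'],2))
E
```

```text
t 9.28 at [595.   28.3 118.1] d [0.4 0.5 0.2] rot [ 0.2  0.  -0. ] F [-1.6 -0.5  5.1] w 9.4
31.29164356738329 [0.01 0.4  0.04]
```

Emit:
send_rows(deltas=[{"dx": 0, "dy": 0, "dz": 5, "rx": 0, "ry": 0, "rz": 0}, {"dx": 0, "dy": 0, "dz": 14, "rx": 0, "ry": 0, "rz": 0}, {"dx": 0, "dy": 0, "dz": 24, "rx": 0, "ry": 0, "rz": 0}, {"dx": 0, "dy": 0, "dz": 35, "rx": 0, "ry": 0, "rz": 0}, {"dx": 0, "dy": 0, "dz": 46, "rx": 0, "ry": 0, "rz": 0}], newtons=40)

```text
clock: 9.7
tcp_pos: [0.594, 0.0283, 0.1636]
orientation: [-0.217, 2.351, 0.086]
contact_force: [-0.6, -0.5, -1.7]
grip_width: 0.0094
gripper_force: 39.5
```

```bash
python3 - <<'E'
from plan import *
from bench import r
S=np.array([531.4,334.4]);y=np.radians(43.7);n=np.array([-np.sin(y),np.cos(y)])
for k in(-75,-50,0):
  T=tcp([*(S+k*n),76],43.7,45,gz=92); print(k,T.round(1)); delta(T,tool2(43.7,45))
print(np.round(r.get_obs()['joints'],2))
f=grab('scene'); t=grab('top')
cs=cloud(f); m=(cs[...,0]>.45)&(cs[...,0]<.72)&(cs[...,1]>-.08)&(cs[...,1]<.12)&(cs[...,2]>.21)&(cs[...,2]<.235)
hsv=cv2.cvtColor(f['frame'],cv2.COLOR_BGR2HSV); w=m&(hsv[...,2]>70)&(hsv[...,1]>60)
P=cs[w]; print('head pts',len(P),P.min(0),P.max(0),P.mean(0))
cv2.imwrite('pics/lift.png',cv2.resize(f['frame'][180:330,130:330],(800,600),interpolation=2))
E
```

```text
-75 [577.2 274.4 162.3]
t 9.7 at [594.   28.3 163.6] d [-16.8 246.1  -1.2] rot [ 0.2 -0.1 33.2] F [-0.6 -0.5 -1.7] w 9.4
-50 [559.9 292.5 162.3]
t 9.7 at [594.   28.3 163.6] d [-34.  264.2  -1.2] rot [ 0.2 -0.1 33.2] F [-0.6 -0.5 -1.7] w 9.4
0 [525.4 328.6 162.3]
t 9.7 at [594.   28.3 163.6] d [-68.6 300.4  -1.2] rot [ 0.2 -0.1 33.2] F [-0.6 -0.5 -1.7] w 9.4
[ 0.34  0.33 -0.54  2.35  2.76  0.3  -1.08]
head pts 99 [0.47870445 0.01554345 0.21081712] [0.62879811 0.07671131 0.23325554] [0.59027035 0.0355842  0.22250838]
```

View pics/lift.png

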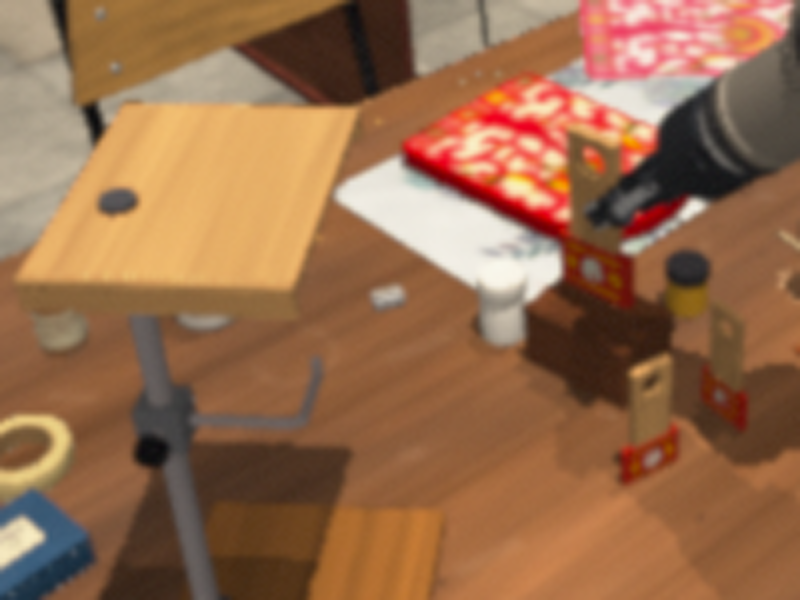

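The plaque is out of the block and upright (crop (597,210)); the hook (255–320,415) and the path to it look clear. I carry it to the hook's open side.

Emit:
send_rows(deltas=[{"dx": 0, "dy": 20, "dz": 0, "rx": 0, "ry": 0, "rz": 3}, {"dx": -1, "dy": 45, "dz": 0, "rx": 0, "ry": 0, "rz": 6}, {"dx": -3, "dy": 72, "dz": 0, "rx": 0, "ry": 0, "rz": 10}, {"dx": -5, "dy": 98, "dz": 0, "rx": 0, "ry": 0, "rz": 13.5}, {"dx": -8, "dy": 123, "dz": 0, "rx": 0, "ry": 0, "rz": 17}])

```text
clock: 10.22
tcp_pos: [0.5859, 0.1539, 0.1631]
orientation: [-0.571, 2.301, 0.233]
contact_force: [0.8, 0.7, -1.7]
grip_width: 0.0096
gripper_force: 39.5
```

```bash
python3 - <<'E'
from plan import *
from bench import r
S=np.array([531.4,334.4]);y=np.radians(43.7);n=np.array([-np.sin(y),np.cos(y)])
for k in(-75,):
  T=tcp([*(S+k*n),76],43.7,45,gz=92); delta(T,tool2(43.7,45))
print(np.round(r.get_obs()['joints'],2))
E
```

```text
t 10.22 at [585.9 153.9 163.1] d [ -8.7 120.5  -0.8] rot [ 0.2 -0.  15.9] F [ 0.8  0.7 -1.7] w 9.6
[ 0.3   0.38 -0.67  2.31  2.89  0.25 -1.05]
```

Emit:
send_rows(deltas=[{"dx": -2, "dy": 24, "dz": 0, "rx": 0, "ry": 0, "rz": 3.2}, {"dx": -4, "dy": 48, "dz": 0, "rx": 0, "ry": 0, "rz": 6.4}, {"dx": -6, "dy": 72, "dz": 0, "rx": 0, "ry": 0, "rz": 9.6}, {"dx": -8, "dy": 97, "dz": 0, "rx": 0, "ry": 0, "rz": 13}, {"dx": -9, "dy": 120, "dz": 0, "rx": 0, "ry": 0, "rz": 16}])

```text
clock: 10.63
tcp_pos: [0.5774, 0.2739, 0.1637]
orientation: [-0.893, 2.214, 0.365]
contact_force: [-6.2, 0.1, -5.2]
grip_width: 0.0095
gripper_force: 39.5
```

Emit:
send_rows(deltas=[{"dx": 0, "dy": 0, "dz": 0, "rx": 0, "ry": 0, "rz": 0}, {"dx": 0, "dy": 0, "dz": 0, "rx": 0, "ry": 0, "rz": 0}])

```text
clock: 10.8
tcp_pos: [0.5776, 0.2733, 0.1637]
orientation: [-0.889, 2.216, 0.365]
contact_force: [-0.6, -0.1, -1.2]
grip_width: 0.0094
gripper_force: 39.5
```

```bash
python3 - <<'E'
from plan import *
from bench import r
S=np.array([531.4,334.4]);y=np.radians(43.7);n=np.array([-np.sin(y),np.cos(y)])
for k in(-75,-40,0):
  T=tcp([*(S+k*n),76],43.7,45,gz=92); delta(T,tool2(43.7,45))
print(np.round(r.get_obs()['joints'],2))
f=grab('scene')
cv2.imwrite('pics/ins.png',cv2.resize(f['frame'][190:310,150:310],(800,600),interpolation=2))
# predicted eye centre and rim, hook points
o=r.get_obs();M=R.from_rotvec(o['orientation']).as_matrix();tz=M[:,2];p=np.array(o['tcp_pos'])
u=tz[:2]/np.linalg.norm(tz[:2]);g=p-.008*tz;e=g+np.r_[u*.014,.036]
print('eye pred',e.round(4),'px',((proj(f,e)-[150,190])*5).round(0))
E
```

```text
t 10.8 at [577.6 273.3 163.7] d [-0.4  1.1 -1.4] rot [0.1 0.1 0. ] F [-0.6 -0.1 -1.2] w 9.4
t 10.8 at [577.6 273.3 163.7] d [-24.6  26.4  -1.4] rot [0.1 0.1 0. ] F [-0.6 -0.1 -1.2] w 9.4
t 10.8 at [577.6 273.3 163.7] d [-52.2  55.3  -1.4] rot [0.1 0.1 0. ] F [-0.6 -0.1 -1.2] w 9.4
[ 0.22  0.46 -0.76  2.21  2.94  0.17 -0.96]
eye pred [0.5835 0.2777 0.205 ] px [[321. 342.]]
```

View pics/ins.png

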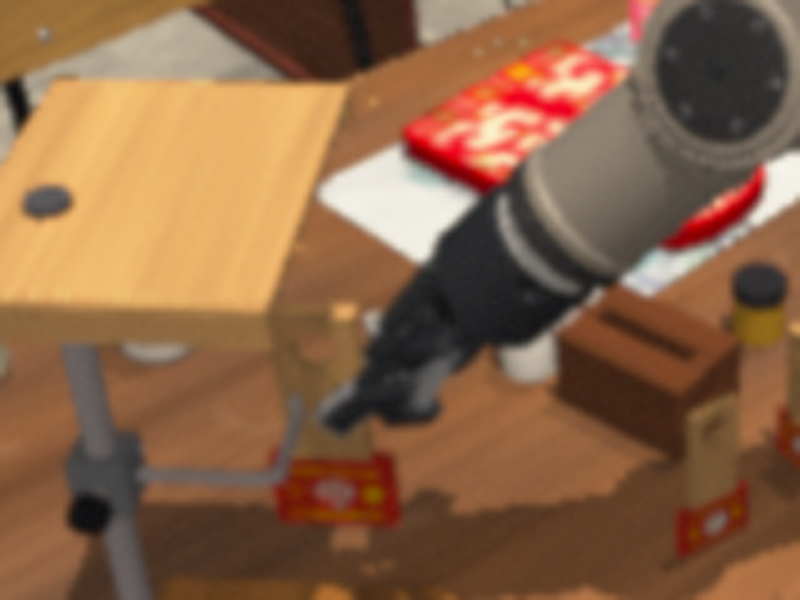

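Here the eye shows at crop (315,340), where I predicted (321,342). The hook's bend is at (280,475) and its tip at (297,400). The height matches, so I insert slowly along the stand's +y while watching the force.

Emit:
send_rows(deltas=[{"dx": -8, "dy": 8, "dz": 0, "rx": 0, "ry": 0, "rz": 0}, {"dx": -15, "dy": 16, "dz": -1, "rx": 0, "ry": 0, "rz": 0}, {"dx": -21, "dy": 23, "dz": -1, "rx": 0, "ry": 0, "rz": 0}, {"dx": -26, "dy": 28, "dz": -1, "rx": 0, "ry": 0, "rz": 0}, {"dx": -31, "dy": 33, "dz": -1, "rx": 0, "ry": 0, "rz": 0}])

```text
clock: 11.27
tcp_pos: [0.5464, 0.3039, 0.1624]
orientation: [-0.886, 2.218, 0.362]
contact_force: [0.9, -0.8, -1.2]
grip_width: 0.0091
gripper_force: 39.5
```

Emit:
send_rows(deltas=[{"dx": -2, "dy": 2, "dz": 0, "rx": 0, "ry": 0, "rz": 0}, {"dx": -4, "dy": 4, "dz": 0, "rx": 0, "ry": 0, "rz": 0}, {"dx": -6, "dy": 6, "dz": 0, "rx": 0, "ry": 0, "rz": 0}])

```text
clock: 11.52
tcp_pos: [0.5408, 0.31, 0.1627]
orientation: [-0.885, 2.217, 0.362]
contact_force: [-0.7, -0.1, -1.8]
grip_width: 0.0089
gripper_force: 39.5
```

```bash
python3 - <<'E'
from plan import *
from bench import r
S=np.array([531.4,334.4]);y=np.radians(43.7);n=np.array([-np.sin(y),np.cos(y)])
for k in(-10,0):
  T=tcp([*(S+k*n),76],43.7,45,gz=92); delta(T,tool2(43.7,45))
print(np.round(r.get_obs()['joints'],2),r.get_obs()['moment'])
f=grab('scene')
cv2.imwrite('pics/ins2.png',cv2.resize(f['frame'][190:310,150:310],(800,600),interpolation=2))
E
```

```text
t 11.52 at [540.8 310.  162.7] d [-8.5 11.4 -0.3] rot [0.2 0.1 0.2] F [-0.7 -0.1 -1.8] w 8.9
t 11.52 at [540.8 310.  162.7] d [-15.4  18.6  -0.3] rot [0.2 0.1 0.2] F [-0.7 -0.1 -1.8] w 8.9
[ 0.05  0.41 -0.69  2.27  2.83  0.24 -0.97] [-0.66116517  0.70711648  0.02943943]
```

View pics/ins2.png

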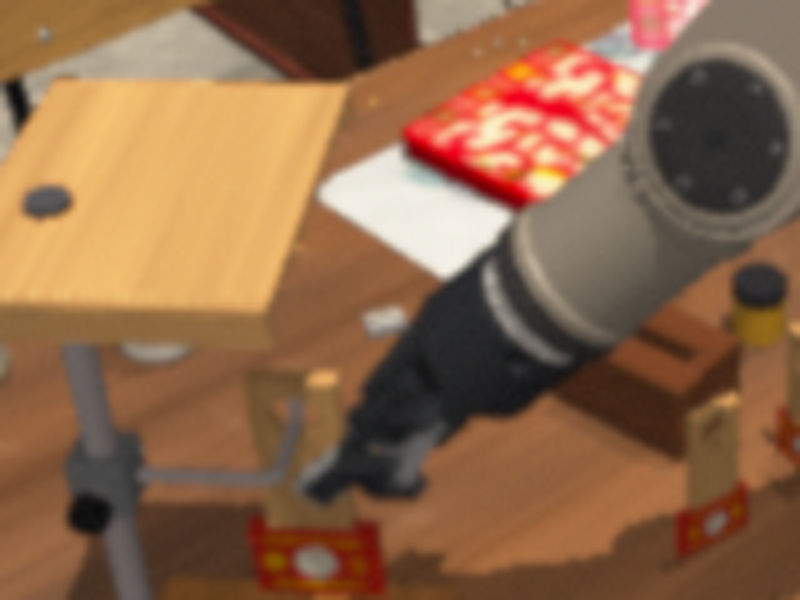

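The hook's tip (297,405) now lies inside the eye opening (~(290,410)), with no contact force. I continue inwards.

Emit:
send_rows(deltas=[{"dx": -2, "dy": 3, "dz": 0, "rx": 0, "ry": 0, "rz": 0}, {"dx": -5, "dy": 6, "dz": 0, "rx": 0, "ry": 0, "rz": 0}, {"dx": -8, "dy": 10, "dz": 0, "rx": 0, "ry": 0, "rz": 0}])

```text
clock: 11.82
tcp_pos: [0.5327, 0.3201, 0.1626]
orientation: [-0.885, 2.217, 0.362]
contact_force: [0.0, 0.2, -1.0]
grip_width: 0.0093
gripper_force: 39.5
```

Emit:
send_rows(deltas=[{"dx": -2, "dy": 3, "dz": 0, "rx": 0, "ry": 0, "rz": 0}, {"dx": -4, "dy": 5, "dz": 0, "rx": 0, "ry": 0, "rz": 0}, {"dx": -6, "dy": 7, "dz": 0, "rx": 0, "ry": 0, "rz": 0}, {"dx": -6, "dy": 7, "dz": 0, "rx": 0, "ry": 0, "rz": 0}])

```text
clock: 12.15
tcp_pos: [0.526, 0.3279, 0.1627]
orientation: [-0.887, 2.216, 0.363]
contact_force: [0.2, 0.3, -1.2]
grip_width: 0.0091
gripper_force: 39.5
```

Emit:
send_rows(deltas=[{"dx": 0, "dy": 0, "dz": -2, "rx": 0, "ry": 0, "rz": 0}, {"dx": 0, "dy": 0, "dz": -4, "rx": 0, "ry": 0, "rz": 0}, {"dx": 0, "dy": 0, "dz": -6, "rx": 0, "ry": 0, "rz": 0}, {"dx": 0, "dy": 0, "dz": -8, "rx": 0, "ry": 0, "rz": 0}, {"dx": 0, "dy": 0, "dz": -8, "rx": 0, "ry": 0, "rz": 0}])

```text
clock: 12.57
tcp_pos: [0.5266, 0.3269, 0.1539]
orientation: [-0.886, 2.218, 0.362]
contact_force: [-0.4, 0.2, -1.4]
grip_width: 0.0095
gripper_force: 39.5
```

```bash
python3 - <<'E'
from plan import *
from bench import r
S=np.array([531.4,334.4])
delta(tcp([*S,61.5],43.7,45,gz=92),tool2(43.7,45))
print(np.round(r.get_obs()['joints'],2),r.get_obs()['moment'])
f=grab('scene')
cv2.imwrite('pics/hang.png',cv2.resize(f['frame'][200:320,140:300],(800,600),interpolation=2))
E
```

```text
t 12.57 at [526.6 326.9 153.9] d [-1.2  1.7 -6.1] rot [0.2 0.  0.2] F [-0.4  0.2 -1.4] w 9.5
[-0.03  0.41 -0.66  2.29  2.78  0.28 -0.96] [-0.63755356  0.64635732 -0.04654385]
```

Emit:
send_rows(deltas=[{"dx": 0, "dy": 0, "dz": -1, "rx": 0, "ry": 0, "rz": 0}, {"dx": 0, "dy": 0, "dz": -2, "rx": 0, "ry": 0, "rz": 0}, {"dx": 0, "dy": 0, "dz": -3, "rx": 0, "ry": 0, "rz": 0}, {"dx": 0, "dy": 0, "dz": -4, "rx": 0, "ry": 0, "rz": 0}, {"dx": 0, "dy": 0, "dz": -4, "rx": 0, "ry": 0, "rz": 0}])

```text
clock: 13.03
tcp_pos: [0.5266, 0.3272, 0.1504]
orientation: [-0.886, 2.217, 0.362]
contact_force: [0.4, -0.6, -1.1]
grip_width: 0.0094
gripper_force: 39.5
```

```bash
python3 - <<'E'
from bench import r
for i in range(1): o=r.get_obs(); print(o['contact_force'],o['moment'])
E
```

```text
[ 0.36761419 -0.55032349 -1.13778829] [-0.61293666  0.66808147 -0.00829767]
```

View pics/hang.png

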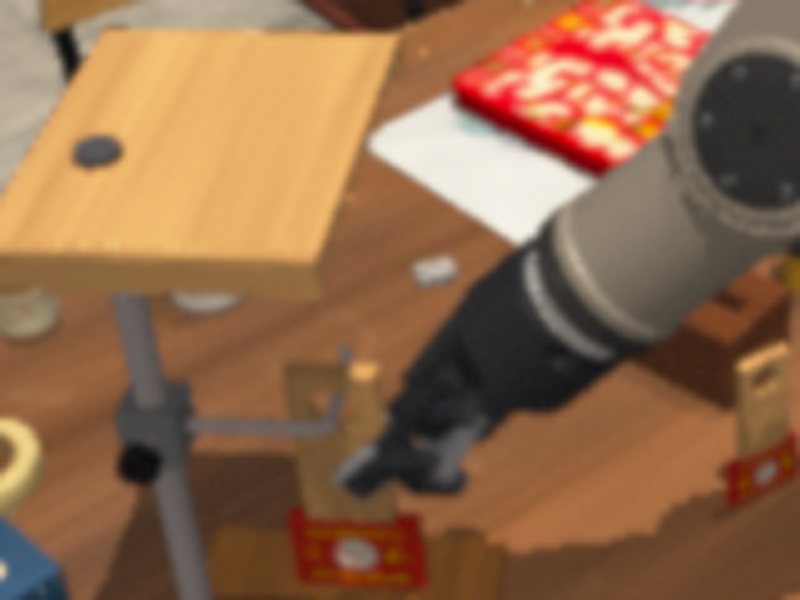

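The bar passes through the eye (bend at (330,428)), and the tip shows behind the head at (345,352). I lower further, 1 mm at a time.

Emit:
send_rows(deltas=[{"dx": 0, "dy": 0, "dz": -0.5, "rx": 0, "ry": 0, "rz": 0}, {"dx": 0, "dy": 0, "dz": -1, "rx": 0, "ry": 0, "rz": 0}, {"dx": 0, "dy": 0, "dz": -1, "rx": 0, "ry": 0, "rz": 0}])

```text
clock: 13.28
tcp_pos: [0.5267, 0.3272, 0.1496]
orientation: [-0.886, 2.217, 0.362]
contact_force: [0.6, 0.3, -1.3]
grip_width: 0.0094
gripper_force: 39.5
```

Emit:
send_rows(deltas=[{"dx": 0, "dy": 0, "dz": -0.5, "rx": 0, "ry": 0, "rz": 0}, {"dx": 0, "dy": 0, "dz": -1, "rx": 0, "ry": 0, "rz": 0}, {"dx": 0, "dy": 0, "dz": -1, "rx": 0, "ry": 0, "rz": 0}])

```text
clock: 13.53
tcp_pos: [0.5267, 0.3272, 0.1486]
orientation: [-0.886, 2.217, 0.362]
contact_force: [-0.5, -0.3, -1.5]
grip_width: 0.0097
gripper_force: 39.5
```

```bash
python3 - <<'E'
from bench import r
o=r.get_obs(); print(o['contact_force'],o['moment'])
E
```

```text
[-0.54431186 -0.3161636  -1.49503709] [-0.65079576  0.66539648  0.06077723]
```

Emit:
send_rows(deltas=[{"dx": 0, "dy": 0, "dz": -0.5, "rx": 0, "ry": 0, "rz": 0}, {"dx": 0, "dy": 0, "dz": -1, "rx": 0, "ry": 0, "rz": 0}, {"dx": 0, "dy": 0, "dz": -1, "rx": 0, "ry": 0, "rz": 0}])

```text
clock: 13.78
tcp_pos: [0.527, 0.3274, 0.148]
orientation: [-0.886, 2.216, 0.362]
contact_force: [-1.4, -0.8, 0.9]
grip_width: 0.0094
gripper_force: 40.1
```

```bash
python3 - <<'E'
from bench import r
o=r.get_obs(); print(o['contact_force'],o['moment'])
E
```

```text
[-1.44777153 -0.77711199  0.86786633] [-0.45648975  0.45124908  0.05192933]
```

Emit:
send_rows(deltas=[{"dx": 0, "dy": 0, "dz": -0.5, "rx": 0, "ry": 0, "rz": 0}, {"dx": 0, "dy": 0, "dz": -1, "rx": 0, "ry": 0, "rz": 0}, {"dx": 0, "dy": 0, "dz": -1, "rx": 0, "ry": 0, "rz": 0}])

```text
clock: 14.03
tcp_pos: [0.5274, 0.3277, 0.1478]
orientation: [-0.885, 2.214, 0.362]
contact_force: [-3.3, -2.8, 6.9]
grip_width: 0.0095
gripper_force: 41.0
```

```bash
python3 - <<'E'
from bench import r
o=r.get_obs(); print(o['contact_force'],o['moment'])
E
```

```text
[-3.32830309 -2.75003042  6.93292945] [0.05505745 0.01709712 0.0419379 ]
```

Contact came at z≈148, as predicted. The force also pushes toward the stand's front, so the plaque sits a few mm too deep in x. I lift a little, shift it forward and lower again.

Emit:
send_rows(deltas=[{"dx": 0, "dy": 0, "dz": 2, "rx": 0, "ry": 0, "rz": 0}, {"dx": -1.5, "dy": -1.5, "dz": 2, "rx": 0, "ry": 0, "rz": 0}, {"dx": -3, "dy": -3, "dz": 2, "rx": 0, "ry": 0, "rz": 0}, {"dx": -3, "dy": -3, "dz": 1, "rx": 0, "ry": 0, "rz": 0}, {"dx": -3, "dy": -3, "dz": 0.5, "rx": 0, "ry": 0, "rz": 0}])

```text
clock: 14.45
tcp_pos: [0.5242, 0.3245, 0.1478]
orientation: [-0.885, 2.215, 0.362]
contact_force: [-2.0, -1.8, 7.5]
grip_width: 0.0096
gripper_force: 40.6
```

Emit:
send_rows(deltas=[{"dx": 0, "dy": 0, "dz": -0.5, "rx": 0, "ry": 0, "rz": 0}, {"dx": 0, "dy": 0, "dz": -1, "rx": 0, "ry": 0, "rz": 0}, {"dx": 0, "dy": 0, "dz": -1, "rx": 0, "ry": 0, "rz": 0}])

```text
clock: 14.7
tcp_pos: [0.5248, 0.3249, 0.1476]
orientation: [-0.885, 2.213, 0.362]
contact_force: [-2.9, -2.6, 9.0]
grip_width: 0.0094
gripper_force: 41.1
```

```bash
python3 - <<'E'
from bench import r
o=r.get_obs(); print(o['contact_force'],o['moment'])
E
```

```text
[-2.90369038 -2.5587761   8.99060095] [ 0.25003024 -0.26361455  0.02226179]
```

Emit:
send_rows(deltas=[{"dx": 0, "dy": 0, "dz": 0.6, "rx": 0, "ry": 0, "rz": 0}, {"dx": 0, "dy": 0, "dz": 1.2, "rx": 0, "ry": 0, "rz": 0}, {"dx": 0, "dy": 0, "dz": 1.2, "rx": 0, "ry": 0, "rz": 0}], newtons=20)

```text
clock: 14.95
tcp_pos: [0.5243, 0.3245, 0.1479]
orientation: [-0.885, 2.216, 0.362]
contact_force: [1.2, 0.9, 2.5]
grip_width: 0.0095
gripper_force: 39.9
```

```bash
python3 - <<'E'
from bench import r
o=r.get_obs(); print(o['contact_force'],o['moment'])
E
```

```text
[1.2002125  0.92081639 2.4684732 ] [-0.13279174  0.1539165   0.00262337]
```

Only a light load rests on the bar now. I release in small opening steps.

Emit:
send_rows(deltas=[{"dx": 0, "dy": 0, "dz": 0.4, "rx": 0, "ry": 0, "rz": 0}, {"dx": 0, "dy": 0, "dz": 0.4, "rx": 0, "ry": 0, "rz": 0}, {"dx": 0, "dy": 0, "dz": 0.4, "rx": 0, "ry": 0, "rz": 0}], jaw=14)

```text
clock: 15.2
tcp_pos: [0.5232, 0.3239, 0.1471]
orientation: [-0.886, 2.218, 0.362]
contact_force: [-0.0, -0.2, -0.2]
grip_width: 0.0142
gripper_force: 0.0
```

Emit:
send_rows(deltas=[{"dx": 0, "dy": 0, "dz": 0, "rx": 0, "ry": 0, "rz": 0}, {"dx": 0, "dy": 0, "dz": 0, "rx": 0, "ry": 0, "rz": 0}, {"dx": 0, "dy": 0, "dz": 0, "rx": 0, "ry": 0, "rz": 0}, {"dx": 0, "dy": 0, "dz": 0, "rx": 0, "ry": 0, "rz": 0}, {"dx": 0, "dy": 0, "dz": 0, "rx": 0, "ry": 0, "rz": 0}], jaw=36)

```text
clock: 15.62
tcp_pos: [0.5237, 0.3242, 0.1477]
orientation: [-0.886, 2.217, 0.362]
contact_force: [-0.4, -0.1, 0.3]
grip_width: 0.0361
gripper_force: 0.0
```

```bash
python3 - <<'E'
from plan import *
from bench import r
o=r.get_obs(); print(o['contact_force'],np.round(o['joints'],2),R.from_rotvec(o['orientation']).as_matrix()[:,2])
f=grab('scene')
cv2.imwrite('pics/rel.png',cv2.resize(f['frame'][200:320,140:300],(800,600),interpolation=2))
E
```

```text
[-0.41600455 -0.14526822  0.29887043] [-0.02  0.43 -0.66  2.3   2.79  0.3  -0.96] [ 0.51378708  0.48454803 -0.70798025]
```

View pics/rel.png

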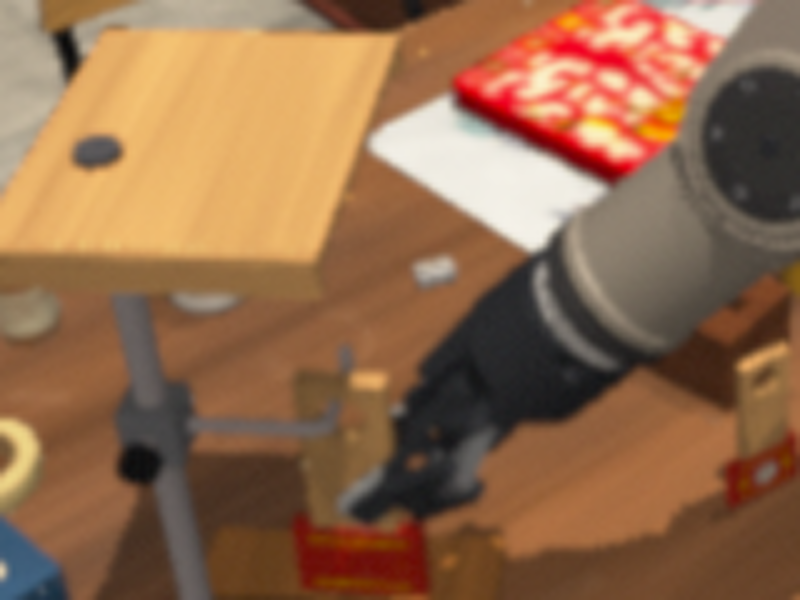

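The plaque hangs on the bar with the fingers clear on both sides; the eye rests around the bar at (330,425). I back straight out toward the stand's front.

Emit:
send_rows(deltas=[{"dx": -5, "dy": -5, "dz": 1, "rx": 0, "ry": 0, "rz": 0}, {"dx": -13, "dy": -12, "dz": 2, "rx": 0, "ry": 0, "rz": 0}, {"dx": -22, "dy": -20, "dz": 4, "rx": 0, "ry": 0, "rz": 0}, {"dx": -31, "dy": -29, "dz": 6, "rx": 0, "ry": 0, "rz": 0}, {"dx": -40, "dy": -38, "dz": 8, "rx": 0, "ry": 0, "rz": 0}])

```text
clock: 16.08
tcp_pos: [0.4823, 0.2852, 0.1555]
orientation: [-0.887, 2.217, 0.362]
contact_force: [0.5, -0.7, 0.2]
grip_width: 0.0361
gripper_force: 0.0
```

```bash
python3 - <<'E'
from plan import *
from bench import r
o=r.get_obs(); print(o['tcp_pos'],o['contact_force'],np.round(o['joints'],2),R.from_rotvec(o['orientation']).as_matrix()[:,2])
E
```

```text
[0.48227945 0.28522199 0.15554491] [ 0.51025484 -0.65979498  0.24751436] [ 0.12  0.36 -0.78  2.4   2.87  0.31 -1.03] [ 0.51333785  0.48422582 -0.70852637]
```

Emit:
send_rows(deltas=[{"dx": 0, "dy": -8, "dz": 4, "rx": 0, "ry": 0, "rz": 0}, {"dx": 0, "dy": -16, "dz": 8, "rx": 0, "ry": 0, "rz": 0}, {"dx": 0, "dy": -24, "dz": 12, "rx": 0, "ry": 0, "rz": 0}, {"dx": 0, "dy": -30, "dz": 15, "rx": 0, "ry": 0, "rz": 0}, {"dx": 0, "dy": -30, "dz": 15, "rx": 0, "ry": 0, "rz": 0}])

```text
clock: 16.5
tcp_pos: [0.4832, 0.2541, 0.1706]
orientation: [-0.884, 2.218, 0.36]
contact_force: [0.7, -0.2, -0.7]
grip_width: 0.0361
gripper_force: 0.0
```

Emit:
send_rows(deltas=[{"dx": 0, "dy": 0, "dz": 0, "rx": 0, "ry": 0, "rz": 0}, {"dx": 0, "dy": 0, "dz": 0, "rx": 0, "ry": 0, "rz": 0}, {"dx": 0, "dy": 0, "dz": 0, "rx": 0, "ry": 0, "rz": 0}, {"dx": 0, "dy": 0, "dz": 0, "rx": 0, "ry": 0, "rz": 0}, {"dx": 0, "dy": 0, "dz": 0, "rx": 0, "ry": 0, "rz": 0}])

```text
clock: 16.92
tcp_pos: [0.4834, 0.2567, 0.1706]
orientation: [-0.887, 2.217, 0.363]
contact_force: [0.6, -0.2, 0.5]
grip_width: 0.036
gripper_force: 0.0
```

```bash
cat > motion.py <<'E'
from h import *
f=grab('scene').copy()
for i in range(12): g=grab('scene')
d=cv2.absdiff(f['frame'],g['frame']).max(2)[240:330,190:245]; print('motion',d.max(),(d>25).sum())
E
python3 - <<'E'
from motion import *
from bench import r
o=r.get_obs();print(o['clock'],o['tcp_pos'],o['contact_force'])
cv2.imwrite('pics/end.png',cv2.resize(g['frame'][200:320,140:300],(800,600),interpolation=2))
E
```

```text
motion 26 1
17.5667 [0.48370113 0.25619594 0.17074652] [-0.03288892  0.16826243  0.3061086 ]
```

View pics/end.png

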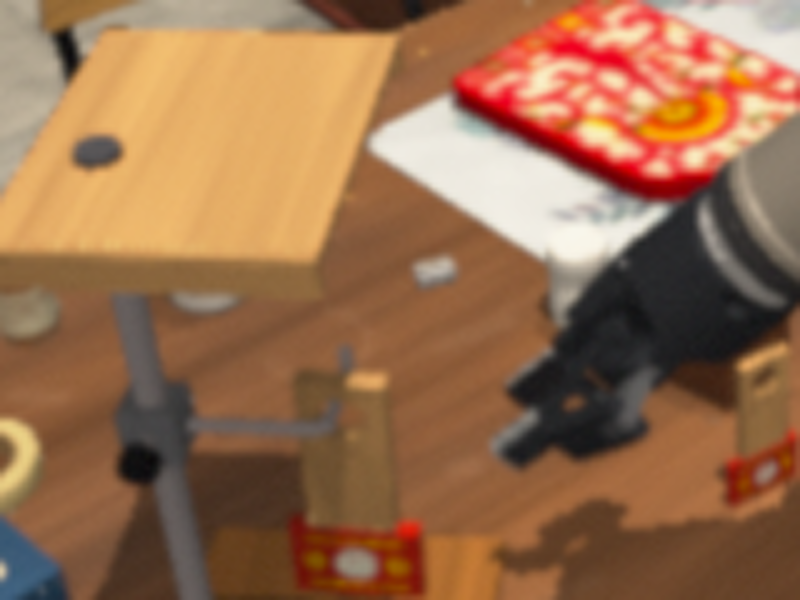

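The plaque hangs upright and still on the bar, with the gripper well clear at crop (520,450). I hand it in.

```bash
python3 -c "
from bench import r
print(r.hand_in())"
```

```text
the job is handed in; nothing more can be done
None
```

The plaque hangs by its eye on the hook, upright and still in the last pictures, with the gripper clear; I gripped it only on the bare wood, the hook contact stayed around 10 N, and I handed the job in at about 17.6 s (no verdict was returned).

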